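# Tighten the hoop clamp with the long arm of the hex key

## Robot

A 6-joint arm with a two-finger parallel gripper is mounted at the origin on the work surface. World frame = base frame: x ahead of the robot, y to its left, z up, the work surface at z = 0. Lengths are in m, angles in degrees, forces in N, time in s.
With the tool pointing down it reaches from about 0.25 to 0.725 m from the base axis. Payload 9.7 kg.
Tool frame: the origin (TCP) lies midway between the tips of the shut fingers; the grasp point (between the pads) lies 19 mm behind it; z points along the fingers, y is the line along which they close (so a half turn about z gives the same grasp; the last joint's range is limited). The gripper opens to 85 mm and grips with 20 to 120 N. Pads are 22 mm wide; open, the fingers measure 114 mm over their backs; the gripper's body (76 mm by 85 mm) begins 54 mm behind the grasp point. The pads swing forward as they close: fully open they stand 13 mm farther back than shut.
Start: joints at [-63.197, 4.979, 10.078, 95.1, 0, 90], TCP at [0.248, -0.491, 0.192] pointing down, gripper open.
Joint ranges: [-179.16, 179.16], [-48.56, 103.87], [-65.8, 70.77], [-126.05, 130.52], [-82.76, 87.17], [-180, 180]. Speed limits (degrees/s): [127.2, 127.2, 147.25, 180, 180, 180].

## Interface

Orientations are given as [roll, pitch, yaw] about the fixed x, y, z axes, in that order (R = Rz(yaw) Ry(pitch) Rx(roll)).
In Python, from workcell import bot gives the robot as it stands.
- The arm moves only by the shell command python3 -m crank 'ROWS' [FORCE]. ROWS is JSON, a list of rows, each an object with "gripper": the finger opening in mm, from 0 to 85.4; "travel": the shift along the tool's x, y, z in mm, a list of three; "twist": the turn, a rotation vector about the tool's x, y, z in rad, a list of three. In form: [{"gripper": gripper, "travel": [tx, ty, tz], "twist": [rx, ry, rz]}, ...]. A call has 1 to 12 rows; each row shifts and turns the commanded pose from where the row before left it, along the tool's axes as they then stand; what a row does not reach is not made up. A row lasts 1/8 s, in which the tool goes at most 62.5 mm and 10.7 degrees, less where a joint would pass 70% of its speed; a pose out of reach is approached as far as the arm can. A call is refused whole if a number of a shift passes 62.5 or a number of a turn 0.188, either way. A call with a gripper value outside its range is refused whole. The fingers move at their own pace and stop on an object; FORCE is the grip in N (left out, the last holds). Time passes only in rows, so rows that do not move let the fingers close. It gives the time, the measured TCP pose, the force, the opening and the grip force at its end, in the units of the state.
- bot.get_obs(): the state, without advancing time (a new reading comes with each control period).
- bot.camera(name): name is "scene" or "top" or "wrist"; returns the picture (480x640x3 uint8, red, green, blue); there is no depth.
- bot.calibration(name): a dict with "vfov" (degrees; the focal length in pixels is half the picture's height over the tangent of half this angle, whatever the lens; pixels are square), "cx", "cy" (the principal point, pixels), "camera_from_world" (4x4, takes a point from world to camera coordinates). Camera axes: x right, y down, z forward; pixel columns grow to the right and rows downward; lengths in m; the calibration is good to about 2 mm. A picture is of the moment at which its call begins: read the wrist's pose just before it. calibration takes no time and is no camera call; for the wrist camera it gives the pose at the moment of the call.
- bot.job_done(): hands the job in; it is judged then, once.
The state is a dict: "time": time; "q": joint angles; "qd": joint speeds; "joint_efforts": joint torques, N m; "ee_pos": TCP position; "tcp_rot": TCP orientation; "wrist_force": force on the tool from outside, world axes, zero at the start; "torque": the same for the moment, N m; "opening": finger opening in m; "grasp_force": force on a finger pad.
Only numpy, scipy, OpenCV 4.12 (cv2) and the standard library are available. Lean on these libraries where they do the work, as an engineer would, in place of code of your own. Each camera call takes 0.05 s, during which the arm holds its last target. There are 200 camera calls.

## Task

The hoop clamp's stiff socket screw is not tight yet. Take the hex key out of its wooden block, flip it over so that its short arm goes well down into the screw's socket, and use the long arm as the lever to turn the screw clockwise until it comes up hard against its stop. Leave the key standing in the screw, let go of it, and do not knock the sewing things around about.

Things in the scene. Friction and masses are not known exactly. Their poses are not given: they have to be found in the camera images.
- key: L-shaped steel hex key, 17 mm across flats, about 0.45 kg. Origin: the elbow, where the arms' centre lines meet. Long arm: 177 mm along its +x; short arm: 63 mm along its -z; y is square to the L, and two flats of both arms face +y and -y. Mass centre 65 mm along +x, 8 along -z. It starts standing in the block, long arm down, short arm level at the top, elbow 187 mm above the table.
- key_tip (a point): centre of the end face of the key's short arm, 63 mm from the elbow along the key's -z. The last 4 mm taper from 17 to 12.7 mm across flats.
- key_long_end (a point): centre of the end face of the key's long arm, 177 mm from the elbow along the key's +x
- key_block: fixed wooden block, 80 x 80 x 60 mm high, with one square hole 20.5 mm wide and 50 mm deep in the middle of its top, in which the key stands. Origin: centre of its underside, z up.
- clamp: fixed green cast bench clamp carrying a wooden embroidery hoop. Origin at table height on its middle line, z up, x to the side its pillar leans to. Base 150 x 110 x 14 mm, x from -95 to 55. A round 46 mm pillar leans 30 degrees from upright towards +x; the screw is on its top. The level hoop behind, 168 mm outside, 12 mm thick, is centred at x = -165 mm, 62 mm above the table.
- screw_socket (a point): centre of the mouth of the hexagonal socket in the screw's round 35 mm head, 133 mm above the table. z: the screw's axis, outward, 30 degrees from upright. Socket 18.4 mm across flats, 18 mm deep; two of its flats face this point's +y and -y, and it turns with the screw. The key goes in with its z along this z (within 2 degrees) and its x a multiple of 60 degrees (within 5) from this x.
- screw (a joint): turn of the screw in rad, growing as it tightens, clockwise looking into its head. Starts at 0.1 to 0.4; hard stop at 1.0. It resists with a steady 1 Nm and stays where it is left. The key has about 0.1 rad of play in the socket either way. Left in it, the key stays standing in the socket on its own.
- bead_jar: amber glass jar, 48 mm diameter, 62 mm high, standing loose; origin under its centre. Not to be knocked about.
- spool_black: black thread spool, 48 mm diameter, 60 mm high, standing loose; origin under its centre. Not to be knocked about.
- spool_magenta: magenta thread spool, 48 mm diameter, 60 mm high, standing loose; origin under its centre. Not to be knocked about.
- pin_pot: open grey pot, 56 mm diameter, 55 mm high, standing loose; origin under its centre. Not to be knocked about.
- tape_measure: round yellow tape measure, 50 mm diameter, 18 mm high, lying loose; origin under its centre. Not to be knocked about.
- eraser: white eraser, 45 x 22 x 12 mm, lying loose; origin under its centre. Not to be knocked about.
- pencil: blue pencil, 10 mm thick, 142 mm long, lying loose; origin under its middle. Not to be knocked about.
There are look-alikes about, which are no part of the job. Of the things like the key, leave any that is purple; of the rest the smaller one is meant.

How it is judged (in metres and radians):
On the way, in this order (a step that is already met when the one before it is completed fails the run):
1. the key's short arm is in the screw's socket, at least 10 mm deep (z of key_tip in the frame of screw_socket below -0.01 m and distance between key_tip and screw_socket below 0.02 m), for 0.1 s.
2. the screw has been turned up against its stop (past 0.95 rad) with the short arm in the socket (value of joint screw above 0.95 rad and distance between key_tip and screw_socket below 0.02 m), for 0.1 s.
At the end, for the whole second after the job is handed in: the screw stands past 0.95 rad (its stop is at 1.0); the key is still in it by its short arm, at least 7 mm deep, at rest and let go of (all of step 2 and z of key_tip in the frame of screw_socket below -0.007 m and linear speed of key below 0.02 m/s); the robot touches nothing.
It fails at once if the screw is turned other than by the key's short arm in its socket (velocity of joint screw above 0.15 rad/s and distance between key_tip and screw_socket above 0.025 m).
It fails at once if one of the sewing things around is knocked more than 30 mm away or over (distance of any of bead_jar, spool_black, spool_magenta, pin_pot, tape_measure, eraser, pencil from where it was at the start of the episode above 0.03 m or angle between any of bead_jar, spool_black, spool_magenta, pin_pot's own z axis and vertical above 0.5 rad).
It also fails if it takes over 64 s, if anything falls off the work surface, if the arm or the gripper's body presses on something with over 40 N, if the wrist force passes 120 N, or if a joint passes its speed limit or range.

## Working session

There is one attempt and no reset: what is moved stays moved. The work goes in short steps, Python scripts to look and compute and a shell command to move; the robot and the scene stay as the last step left them, time stands still between calls to the robot, and variables do not carry over. Pictures are saved under pics/ and viewed, at most 10 in all, crops included, and the job is handed in when it is done.

```bash
mkdir -p pics; ls; python3 - <<'E'
from workcell import bot
import cv2,json
o=bot.get_obs(); print(o)
for n in("scene","top"):
    im=bot.camera(n); cv2.imwrite(f"pics/{n}0.png",im[:,:,::-1]); print(n,bot.calibration(n))
E
```

```text
pics
{'time': 0.0, 'q': array([-6.31955100e+01,  5.01143194e+00,  1.00341808e+01,  9.50979084e+01,
        9.98946086e-04,  8.99999937e+01]), 'qd': array([-0.03521961,  0.01178044, -0.08542142,  0.07478221,  0.0027014 ,
        0.01859016]), 'joint_efforts': array([-1.15671955e-03, -5.20385671e+01,  4.64806116e+01,  1.60774996e-02,
       -1.79836529e-04, -3.44330900e-06]), 'ee_pos': array([ 0.24790453, -0.49065947,  0.19137746]), 'tcp_rot': array([-1.79924840e+02, -9.98953517e-04,  2.68044950e+01]), 'wrist_force': array([ 1.53264568,  0.04829827, -0.25327623]), 'torque': array([-0.01486638, -0.02561842, -0.00185143]), 'grasp_force': 0.0, 'opening': 0.08524678490805704}
scene {'vfov': 53.167514707637906, 'cx': 318.1511719834663, 'cy': 242.43122605514782, 'camera_from_world': array([[ 0.59266822,  0.80541805, -0.00679301, -0.22640954],
       [ 0.47495915, -0.35628608, -0.80465771, -0.11106815],
       [-0.6505061 ,  0.47366865, -0.59370011,  1.62559255],
       [ 0.        ,  0.        ,  0.        ,  1.        ]])}
top {'vfov': 45.4290771764089, 'cx': 317.87759359012125, 'cy': 247.85379864517083, 'camera_from_world': array([[ 0.01653072, -0.99956296,  0.02450754, -0.06769371],
       [-0.98909752, -0.01993502, -0.14590642,  0.4629921 ],
       [ 0.14633121, -0.02182841, -0.98899479,  1.69373819],
       [ 0.        ,  0.        ,  0.        ,  1.        ]])}
```

View pics/scene0.png

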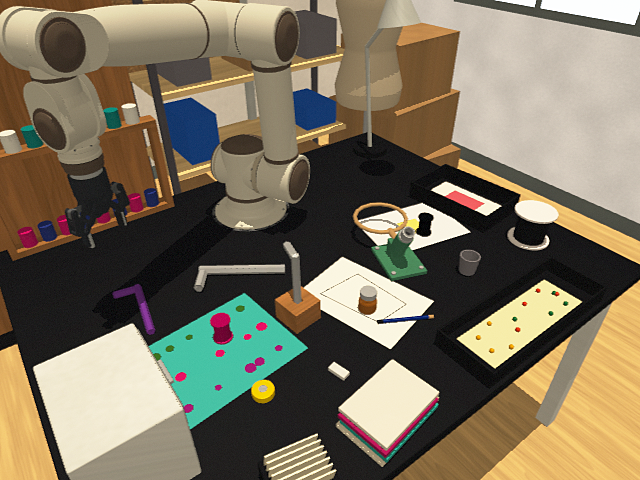

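View pics/top0.png

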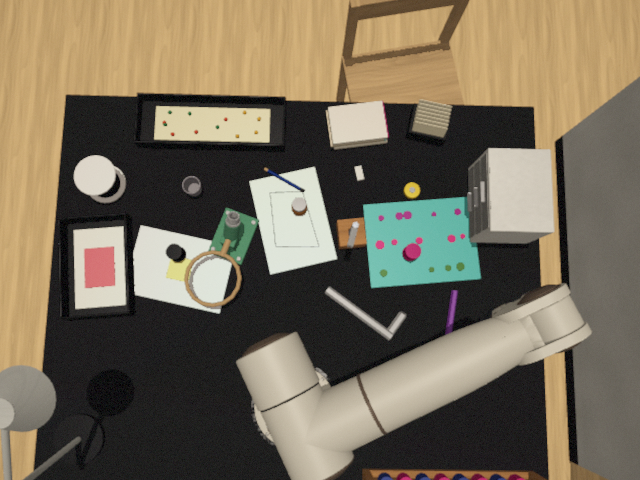

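Scene picture: candidates are the purple key lying (140,305), the larger grey key lying (240,272) and the grey key standing in the block (293,270). I choose the standing one: not purple, smaller and in the block. The clamp's screw is at (407,235); in the top view the key is at (352,232) and the screw at (233,216). Next, close crops.

```bash
python3 - <<'E'
import cv2,numpy as np
s=cv2.imread("pics/scene0.png");t=cv2.imread("pics/top0.png")
c=lambda im,x,y,w:cv2.resize(im[y:y+w*3//4,x:x+w],(400,300),interpolation=cv2.INTER_CUBIC)
cv2.imwrite("pics/m1.png",np.vstack([np.hstack([c(s,240,237,140),c(s,370,215,80)]),np.hstack([c(t,325,210,60),c(t,200,200,60)])]))
E
```

```text
(no output)
```

View pics/m1.png

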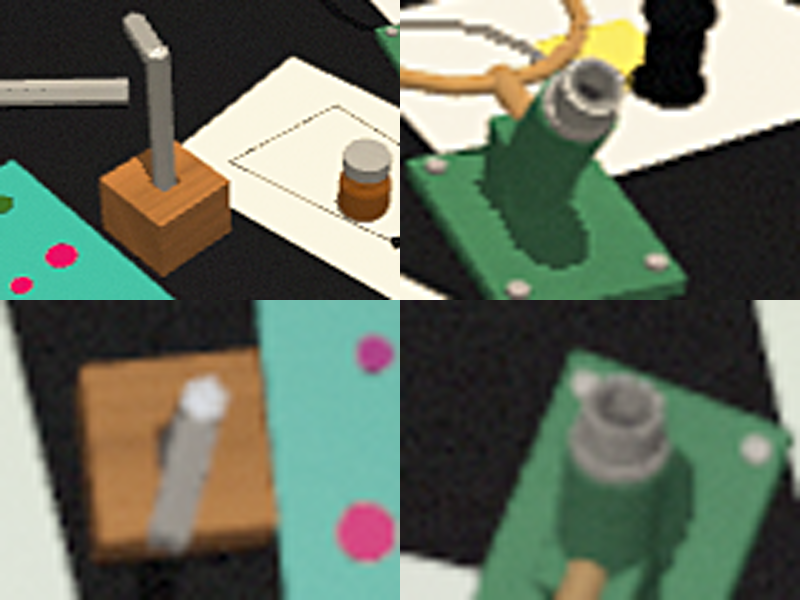

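```bash
cat > h.py <<'E'
import numpy as np, cv2
from workcell import bot
from scipy.spatial.transform import Rotation as Rot
def P(n,c=None):
    c=c or bot.calibration(n); f=240/np.tan(np.radians(c["vfov"]/2))
    return np.array([[f,0,c["cx"]],[0,f,c["cy"]],[0,0,1]])@c["camera_from_world"][:3]
def tri(obs):  # [(P,(u,v)),...] least squares, returns point and pixel residuals
    A=np.vstack([[u*p[2]-p[0],v*p[2]-p[1]] for p,(u,v) in obs]); X=np.linalg.lstsq(A[:,:3],-A[:,3],rcond=None)[0]
    for _ in range(5):
        w=[p[2]@np.r_[X,1] for p,_ in obs for k in (0,1)]; B=A/np.array(w)[:,None]
        X=np.linalg.lstsq(B[:,:3],-B[:,3],rcond=None)[0]
    return X,(B@np.r_[X,1])
def proj(p,X): h=p@np.r_[X,1]; return h[:2]/h[2]
def onz(p,uv,z): # pixel ray at height z
    A=np.vstack([uv[0]*p[2]-p[0],uv[1]*p[2]-p[1]]); return np.r_[np.linalg.solve(A[:,:2],-A[:,3]-A[:,2]*z),z]
E
python3 - <<'E'
from h import *
np.set_printoptions(precision=4,suppress=True)
S,T=P("scene"),P("top")
for n,a,b in [("elbow",(295.3,254.5),(355.7,224.2)),("tiptop",(287.2,243.3),(350.2,246.7)),("socket",(408.8,231.4),(233.4,215.3)),("jarlid",(368,291),(299,205))]:
    print(n,*tri([(S,a),(T,b)]))
print("block base",onz(S,(297.7,301),.06))
t=lambda n,uv,z:print(n,onz(T,uv,z)[:2])
for n,uv,z in [("block topL",(337,220.5),.06),("block botR",(366,246),.06),("block",(337,248),.06),
  ("clampbase c1",(226,208),.014),("c2",(258,219),.014),("c3",(244,265),.014),("hoop",(213,279),.068),("black",(175,253),.06),("mag",(412,252),.06),("pot",(192,187),.055),("tape",(412,190),.018),("eraser",(360,173),.012),("pencil1",(265,170),.01),("pencil2",(303,190),.01),("jar",(299,205),.062),("greyend",(328,290),.01),("greyelb",(388,337),.01)]: t(n,uv,z)
E
```

```text
elbow [ 0.5085 -0.1576  0.1973] [ 0.329  -0.0249  0.3328  0.2122]
tiptop [ 0.4481 -0.1423  0.1867] [ 0.8889 -0.0612  0.8642  0.5389]
socket [0.5389 0.1861 0.1342] [ 0.2242 -0.0341  0.1797  0.1643]
jarlid [0.5907 0.0014 0.0579] [ 0.428  -0.0512  0.4039  0.3198]
block base [ 0.5172 -0.1613  0.06  ]
block topL [ 0.5444 -0.1145]
block botR [ 0.4689 -0.2019]
block [ 0.4611 -0.1155]
clampbase c1 [0.5852 0.2246]
c2 [0.553  0.1255]
c3 [0.4102 0.1632]
hoop [0.3612 0.2463]
black [0.4366 0.3624]
mag [ 0.4536 -0.3393]
pot [0.6387 0.3232]
tape [ 0.654  -0.3487]
eraser [ 0.7063 -0.1873]
pencil1 [0.7095 0.109 ]
pencil2 [ 0.6483 -0.0106]
jar [0.5888 0.0001]
greyend [ 0.3395 -0.0925]
greyelb [ 0.2019 -0.2745]
```

```bash
cat >> h.py <<'E'
def tool():
    o=bot.get_obs(); M=np.eye(4); M[:3,:3]=Rot.from_euler("xyz",o["tcp_rot"],degrees=True).as_matrix(); M[:3,3]=o["ee_pos"]; return M
E
python3 - <<'E'
from h import *
np.set_printoptions(precision=4,suppress=True)
c=bot.calibration("wrist"); print(c["vfov"],c["cx"],c["cy"]); print(np.linalg.inv(tool())@np.linalg.inv(c["camera_from_world"]))
E
python3 -m crank '[{"gripper":85,"travel":[0,0,-62],"twist":[0,0,0.18]},{"gripper":85,"travel":[0,0,-62],"twist":[0,0,0.18]}]' 60
python3 -c "
from h import *
o=bot.get_obs();print(o['q'],o['tcp_rot'],o['ee_pos'])"
```

```text
60.51015235094638 325.06866031682154 244.90906163181137
[[-0.0001 -0.9539 -0.3     0.0777]
 [ 1.     -0.0002  0.0002 -0.0002]
 [-0.0003 -0.3     0.9539 -0.182 ]
 [ 0.      0.      0.      1.    ]]
time: 0.35
ee_pos: [0.2476, -0.4901, 0.3166]
tcp_rot: [-179.9, 0.0, 5.8]
wrist_force: [1.1, -1.2, 0.8]
opening: 0.085
grasp_force: 0.0
[-6.31957493e+01  1.03274634e+01  3.03845561e+01  1.10195131e+02
  7.95525616e-04  1.10964855e+02] [-1.79870815e+02  4.86464461e-02  5.83945006e+00] [ 0.2476348  -0.49013325  0.31663174]
```

```bash
cat >> h.py <<'E'
def Rt(yaw,tilt): # tool down, x at yaw, tip swung towards +x by tilt (deg)
    return (Rot.from_euler("z",yaw,degrees=True)*Rot.from_euler("x",180,degrees=True)*Rot.from_euler("y",tilt,degrees=True)).as_matrix()
def plan(p,R,n,M=None,rv=None,q=(1,100)): # rows from M (measured) to p,R in n steps; rv: tool-frame total turn if given
    M=tool() if M is None else M.copy(); p0=M[:3,3].copy(); R0=M[:3,:3].copy()
    rv=Rot.from_matrix(R0.T@R).as_rotvec() if rv is None else np.array(rv)
    for i in range(1,n+1):
        tp=p0+(p-p0)*i/n; tR=R0@Rot.from_rotvec(rv*i/n).as_matrix()
        t=np.round(M[:3,:3].T@(tp-M[:3,3])*1000*q[0])/q[0]; w=np.round(Rot.from_matrix(M[:3,:3].T@tR).as_rotvec()*q[1])/q[1]
        M[:3,3]+=M[:3,:3]@t/1000; M[:3,:3]=M[:3,:3]@Rot.from_rotvec(w).as_matrix()
        print((t+0).tolist(),(w+0).tolist())
    print("end",M[:3,3].round(4))
    return M
E
python3 - <<'E'
from h import *
plan(np.array([.5,-.15,.33]),None,12,rv=[0,0,-np.radians(120)])
E
```

```text
[24.0, -26.0, -1.0] [0.0, 0.0, -0.17]
[28.0, -22.0, -1.0] [0.0, 0.0, -0.18]
[31.0, -16.0, -1.0] [0.0, 0.0, -0.17]
[34.0, -11.0, -1.0] [0.0, 0.0, -0.18]
[35.0, -5.0, -1.0] [0.0, 0.0, -0.17]
[35.0, 2.0, -1.0] [0.0, 0.0, -0.18]
[34.0, 7.0, -2.0] [0.0, 0.0, -0.17]
[33.0, 14.0, -1.0] [0.0, 0.0, -0.18]
[30.0, 19.0, -1.0] [0.0, 0.0, -0.17]
[26.0, 24.0, -1.0] [0.0, 0.0, -0.18]
[21.0, 28.0, -1.0] [0.0, 0.0, -0.17]
[17.0, 31.0, -1.0] [0.0, 0.0, -0.17]
end [ 0.4999 -0.1496  0.3301]
```

```bash
python3 -m crank '[{"gripper":85,"travel":[24,-26,-1],"twist":[0,0,-0.17]},{"gripper":85,"travel":[28,-22,-1],"twist":[0,0,-0.18]},{"gripper":85,"travel":[31,-16,-1],"twist":[0,0,-0.17]},{"gripper":85,"travel":[34,-11,-1],"twist":[0,0,-0.18]},{"gripper":85,"travel":[35,-5,-1],"twist":[0,0,-0.17]},{"gripper":85,"travel":[35,2,-1],"twist":[0,0,-0.18]},{"gripper":85,"travel":[34,7,-2],"twist":[0,0,-0.17]},{"gripper":85,"travel":[33,14,-1],"twist":[0,0,-0.18]},{"gripper":85,"travel":[30,19,-1],"twist":[0,0,-0.17]},{"gripper":85,"travel":[26,24,-1],"twist":[0,0,-0.18]},{"gripper":85,"travel":[21,28,-1],"twist":[0,0,-0.17]},{"gripper":85,"travel":[17,31,-1],"twist":[0,0,-0.17]}]'
python3 - <<'E'
from h import *
np.set_printoptions(precision=3,suppress=True)
print(bot.get_obs()["q"])
# next: finish yaw to 166, tilt 25, TCP seen from outside of the socket
plan(np.array([.60,.17,.30]),Rt(160,30),9)
E
```

```text
time: 1.85
ee_pos: [0.4988, -0.1479, 0.3287]
tcp_rot: [-180.0, -0.0, 126.2]
wrist_force: [0.3, -0.3, -0.6]
opening: 0.0848
grasp_force: 0.0
[-16.513   6.757  27.81  111.093  -0.003  37.243]
[22.0, 30.0, 3.0] [0.02, 0.06, -0.06]
[20.0, 31.0, 4.0] [0.01, 0.05, -0.07]
[17.0, 33.0, 4.0] [0.02, 0.06, -0.06]
[15.0, 33.0, 5.0] [0.02, 0.06, -0.07]
[12.0, 35.0, 5.0] [0.02, 0.05, -0.06]
[10.0, 36.0, 5.0] [0.01, 0.06, -0.06]
[8.0, 36.0, 5.0] [0.02, 0.05, -0.07]
[5.0, 36.0, 4.0] [0.02, 0.06, -0.06]
[2.0, 37.0, 4.0] [0.01, 0.06, -0.07]
end [0.6  0.17 0.3 ]
```

```bash
python3 - <<'E'
from h import *
np.save("Pw1.npy",P("wrist")); cv2.imwrite("pics/w1.png",bot.camera("wrist")[:,:,::-1])
E
python3 -m crank '[{"gripper":85,"travel":[22,30,3],"twist":[0.02,0.06,-0.06]},{"gripper":85,"travel":[20,31,4],"twist":[0.01,0.05,-0.07]},{"gripper":85,"travel":[17,33,4],"twist":[0.02,0.06,-0.06]},{"gripper":85,"travel":[15,33,5],"twist":[0.02,0.06,-0.07]},{"gripper":85,"travel":[12,35,5],"twist":[0.02,0.05,-0.06]},{"gripper":85,"travel":[10,36,5],"twist":[0.01,0.06,-0.06]},{"gripper":85,"travel":[8,36,5],"twist":[0.02,0.05,-0.07]},{"gripper":85,"travel":[5,36,4],"twist":[0.02,0.06,-0.06]},{"gripper":85,"travel":[2,37,4],"twist":[0.01,0.06,-0.07]},{"gripper":85,"travel":[0,0,0],"twist":[0,0,0]}]'
python3 - <<'E'
from h import *
np.set_printoptions(precision=3,suppress=True)
print(bot.get_obs()["q"])
np.save("Pw2.npy",P("wrist")); im=bot.camera("wrist")[:,:,::-1]; cv2.imwrite("pics/w2.png",im)
a=cv2.imread("pics/w1.png"); print(proj(np.load("Pw1.npy"),np.array([.508,-.158,.187])),proj(np.load("Pw2.npy"),np.array([.539,.186,.133])))
cv2.imwrite("pics/m2.png",np.hstack([cv2.resize(a,(400,300)),cv2.resize(im,(400,300))]))
E
```

```text
time: 3.15
ee_pos: [0.5636, 0.1717, 0.2439]
tcp_rot: [177.8, -26.8, 160.1]
wrist_force: [0.1, -0.6, -1.0]
opening: 0.0848
grasp_force: 0.0
[  8.992  41.391  58.935 130.418  14.562  26.46 ]
[325.739 231.468] [325.102 256.258]
```

View pics/m2.png

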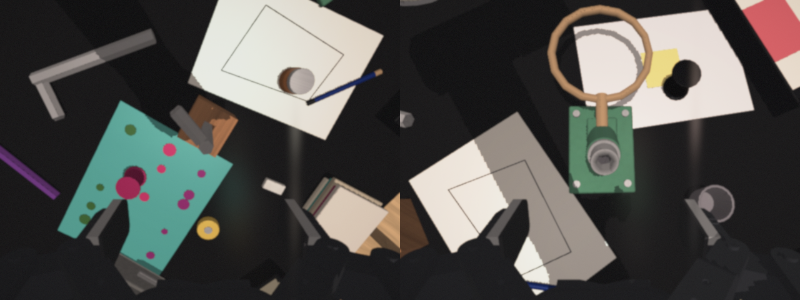

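```bash
cat > fk.py <<'E'
from h import *
from scipy.optimize import least_squares
D=[([-63.1955,5.0114,10.0342,95.0979,0,90],[.24790,-.49066,.19138],[-179.925,0,26.8045]),
([-63.1957,10.3275,30.3846,110.1951,0,110.965],[.24763,-.49013,.31663],[-179.871,.0486,5.8394]),
([-16.513,6.757,27.81,111.093,-.003,37.243],[.4988,-.1479,.3287],[-180,0,126.2]),
([8.992,41.391,58.935,130.418,14.562,26.46],[.5636,.1717,.2439],[177.8,-26.8,160.1])]
r=np.radians
def Rz(a): return Rot.from_euler("z",a,degrees=True).as_matrix()
def Ry(a): return Rot.from_euler("y",a,degrees=True).as_matrix()
def fk(q,k,s5=1):
    a,d,L2,c2,L3,c3,b,T=k
    R1=Rz(q[0]); p=R1@[a,0,d]; R=R1@Ry(q[1]); p=p+R@[c2,0,L2]
    R=R@Ry(-q[2]); p=p+R@[L3,0,c3]; R=R@Ry(q[3])   # forearm along x; at q4=90 tool x->down
    p=p+R@[b,0,0]; R=R@Rz(s5*q[4]); p=p+R@[T,0,0]
    # tool z along R x; roll q6
    Rtool=R@np.array([[0,0,1.],[0,1,0],[-1,0,0]])@Rz(q[5])
    return p,Rtool
E
python3 - <<'E'
from fk import *
np.set_printoptions(precision=4,suppress=True)
for s5 in (1,-1):
  for q,p,e in D: 
    A=fk(q,[0]*8,s5)[1]; E=Rot.from_euler("xyz",e,degrees=True).as_matrix(); print(s5,Rot.from_matrix(A.T@E).as_rotvec(degrees=True))
for s5 in(1,-1):
  f=lambda k:np.r_[np.concatenate([fk(q,k,s5)[0]-p for q,p,_ in D]),1e-3*(k-[0,.2,.35,0,.4,0,.1,.3])]
  s=least_squares(f,[0,.2,.35,0,.4,0,.1,.3]); print(s5,s.x,np.abs(s.fun[:12]).max())
E
```

```text
1 [-0.0001 -0.      0.    ]
1 [ 0.0001  0.0008 -0.    ]
1 [-0.0266 -0.03    0.044 ]
1 [-0.0017 -0.0209 -0.0059]
-1 [-0.0001 -0.      0.    ]
-1 [ 0.0001  0.0008 -0.    ]
-1 [-0.0218 -0.0337  0.044 ]
-1 [-26.0753  12.955   -0.0008]
1 [ 0.0002  0.16    0.4205 -0.0001  0.5187  0.0363  0.1449  0.3242] 1.8168690777364827e-05
-1 [ 0.0423  0.1539  0.4118 -0.0341  0.5113  0.037   0.7815 -0.3241] 0.0012222224852881935
```

```bash
cat >> fk.py <<'E'
K=[ 0.0002,0.16,0.4205,-0.0001,0.5187,0.0363,0.1449,0.3242]
E
python3 - <<'E'
import cv2,numpy as np
a=cv2.imread("pics/w1.png");b=cv2.imread("pics/w2.png")
c=lambda im,x,y,w:cv2.resize(im[y:y+w*3//2//2*1,x:x+w],(400,300),interpolation=cv2.INTER_CUBIC)
A=cv2.resize(a[140:260,260:420],(400,300),interpolation=cv2.INTER_CUBIC); B=cv2.resize(b[215:275,285:365],(400,300),interpolation=cv2.INTER_CUBIC)
B=cv2.convertScaleAbs(B,alpha=1.6); A=cv2.convertScaleAbs(A,alpha=2)
cv2.imwrite("pics/m3.png",np.hstack([A,B]))
E
```

```text
(no output)
```

View pics/m3.png

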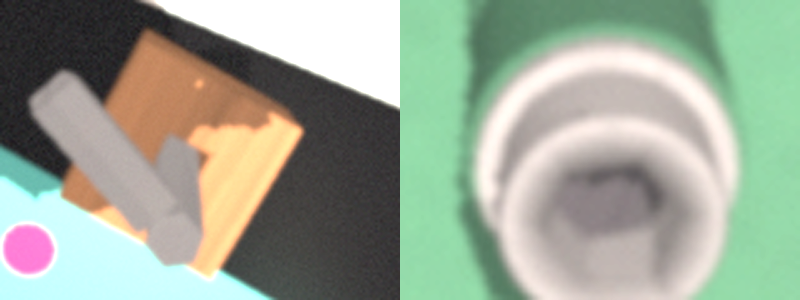

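Left half: key elbow end face at full-image (331,233), short-arm tip at (282,175) in w1, dark grey shadow beside it. Right half: screw head in w2 with hex socket centred near (327,258). I'll take a closer view for the hexagon angle.

```bash
python3 -m crank '[{"gripper":85,"travel":[-18,0,25],"twist":[0,0,0]},{"gripper":85,"travel":[-18,0,25],"twist":[0,0,0]},{"gripper":85,"travel":[-18,0,26],"twist":[0,0,0]},{"gripper":85,"travel":[0,0,0],"twist":[0,0,0]}]'
python3 - <<'E'
from fk import *
np.set_printoptions(precision=4,suppress=True)
Q=P("wrist"); np.save("Pw3.npy",Q); im=np.mean([bot.camera("wrist")[:,:,::-1].astype(float) for _ in range(4)],0).clip(0,255).astype(np.uint8); cv2.imwrite("pics/w3.png",im)
o=bot.get_obs(); print(o["q"],o["ee_pos"],fk(o["q"],K)[0])
# rectify on the mouth plane: 10 px per mm, x right = clamp x', y up
S=np.array([.539,.186,.133]); th=np.radians(-18.7); u=np.array([np.cos(th),np.sin(th),0]); zs=.5*u+np.r_[0,0,np.sqrt(.75)]; v=np.array([-u[1],u[0],0]); xs=np.cross(v,zs)
s=1e-4
G=np.stack([xs*s,-v*s,S-200*s*xs+200*s*v],1); H=Q@np.vstack([G,[0,0,1]])
r3=cv2.warpPerspective(im,np.linalg.inv(H),(400,400),flags=cv2.INTER_CUBIC)
H2=np.load("Pw2.npy")@np.vstack([G,[0,0,1]]); r2=cv2.warpPerspective(cv2.imread("pics/w2.png"),np.linalg.inv(H2),(400,400),flags=cv2.INTER_CUBIC)
cv2.imwrite("pics/m4.png",cv2.convertScaleAbs(np.hstack([r3,r2]),alpha=1.7))
W=np.load("Pw1.npy"); f=lambda x,y,z:onz(W,(260+.4*x,140+.4*y),z)
print("short arm",f(55,88,.187),f(178,230,.187)); B=[f(*c,.06) for c in [(148,30),(303,128),(215,277),(63,195)]]; print("block",np.array(B),np.mean(B,0))
E
```

```text
time: 3.7
ee_pos: [0.5778, 0.1666, 0.154]
tcp_rot: [177.8, -26.7, 159.8]
wrist_force: [0.5, 0.3, 0.6]
opening: 0.085
grasp_force: 0.0
[  8.4592  38.3032  44.3903 118.5799  14.407   26.1576] [0.5787 0.1676 0.1571] [0.5788 0.1676 0.1571]
short arm [ 0.4533 -0.1414  0.187 ] [ 0.5119 -0.1557  0.187 ]
block [[ 0.471  -0.1193  0.06  ]
 [ 0.551  -0.1131  0.06  ]
 [ 0.5615 -0.1913  0.06  ]
 [ 0.4829 -0.2007  0.06  ]] [ 0.5166 -0.1561  0.06  ]
```

View pics/m4.png

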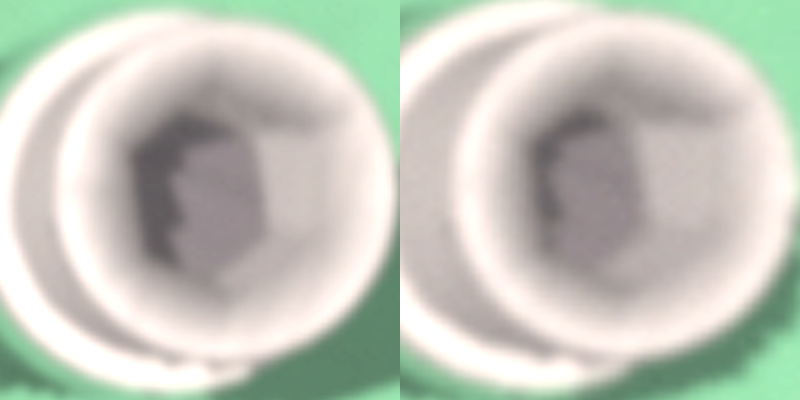

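Rectified views (10 px/mm): head rim centred at (226,188), about 2.5 mm along the clamp x from my first estimate. The socket floor hexagon has right edge (255,135)–(265,230), so its flats are about 7° off the lean direction. Now inverse kinematics for the plan.

```bash
cat >> fk.py <<'E'
LO=np.array([-179.16,-48.56,-65.8,-126.05,-82.76,-180]);HI=np.array([179.16,103.87,70.77,130.52,87.17,180])
def ik(p,R,q0):
    f=lambda q:np.r_[(fk(q,K)[0]-p)*10,Rot.from_matrix(R.T@fk(q,K)[1]).as_rotvec()]
    s=least_squares(f,np.clip(q0,LO+.5,HI-.5),bounds=(LO,HI),x_scale=30.); return s.x,np.abs(s.fun).max()
def keytool(kx,kz,E,d,phi,g=.019): # tool pose holding the long arm d from the elbow, phi deg
    kx=kx/np.linalg.norm(kx); ky=np.cross(kz,kx); c,s=np.cos(r(phi)),np.sin(r(phi))
    z=c*kx-s*kz; R=np.stack([np.cross(ky,z),ky,z],1); return E+d*kx+g*z, R
E
cat > geo.py <<'E'
from fk import *
S0=np.array([.539,.186,.133]); th=r(-18.7); u=np.array([np.cos(th),np.sin(th),0]); zs=.5*u+np.r_[0,0,np.sqrt(.75)]; v=np.array([-u[1],u[0],0]); xs=np.cross(v,zs)
S=S0+.0026*xs+.0012*v
def ins(ang,depth,d,phi): # key in socket: x at ang from xs (ccw from outside), tip at depth
    a=r(ang); return keytool(np.cos(a)*xs+np.sin(a)*v,zs,S+(.063-depth)*zs,d,phi)
E
python3 - <<'E'
from geo import *
np.set_printoptions(precision=4,suppress=True)
T,Sc=P("top"),P("scene")
n=[]
for R in (226-200,): pass
for nm in ("Pw2","Pw3"): n.append((np.load(nm+".npy"),proj(np.load(nm+".npy"),S)))
print("socket",tri(n+[(Sc,(408.8,231.4)),(T,(233.4,215.3))]),S)
print("block top",onz(T,(351.6,232.1),.06))
ys=r(166.3); sh=np.array([np.cos(ys),np.sin(ys),0]); E=np.array([.509,-.157,.187])
q0=[-16,30,30,110,0,-3]
for phi in(15,30,40):
  for d in(.035,.045):
    for up in(0,.07):
      p,R=keytool(np.array([0,0,-1.]),-sh,E+[0,0,up],d,phi); q,e=ik(p,R,q0); print("grasp",phi,d,up,q,round(e,4))
for phi in(15,30,40):
  for ang,dep in((37,-.04),(37,.018),(0,.018),(-25,.018)):
    p,R=ins(ang,dep,.04,phi); q,e=ik(p,R,[16,40,30,80,0,-20]); print("ins",phi,ang,dep,p,q,round(e,4))
E
```

```text
socket (array([0.5417, 0.1862, 0.1334]), array([ 0.1007, -0.0298,  0.0958,  0.33  , -0.5068, -0.7486,  0.1333,
        1.0625])) [0.5415 0.1864 0.1317]
block top [ 0.51   -0.1586  0.06  ]
grasp 15 0.035 0 [-16.6979  17.9509  16.8927 103.9222  -0.7756  -2.8959] 0.0
grasp 15 0.035 0.07 [-16.6979  19.2399  26.2945 112.035   -0.7756  -2.8959] 0.0
grasp 15 0.045 0 [-16.6979  17.8904  15.7143 102.8043  -0.7756  -2.8959] 0.0
grasp 15 0.045 0.07 [-16.6979  18.9556  24.8132 110.838   -0.7756  -2.8959] 0.0
grasp 30 0.035 0 [-16.3759  34.565   34.4767 119.8847  -1.3376  -2.3178] 0.0
grasp 30 0.035 0.07 [-16.3759  36.4642  45.0798 128.5886  -1.3376  -2.3178] 0.0
grasp 30 0.045 0 [-16.3759  34.4645  33.2263 118.7347  -1.3376  -2.3178] 0.0
grasp 30 0.045 0.07 [-16.3759  36.0409  43.3233 127.2554  -1.3376  -2.3178] 0.0
grasp 40 0.035 0 [-16.2133  45.6727  46.6291 130.52    -1.6215  -1.9374] 0.0071
grasp 40 0.035 0.07 [-16.1624  38.1951  46.5054 130.52    -1.7108  -2.1102] 0.1353
grasp 40 0.045 0 [-16.2159  46.0518  45.9014 129.8224  -1.6169  -1.9278] 0.0
grasp 40 0.045 0.07 [-16.1705  39.2105  46.4
[... 520 characters left out ...]
  4.988 ] 0.0
ins 30 37 0.018 [0.6062 0.2004 0.1399] [  9.7711 -21.0552 -29.6919  45.8783  16.9652   6.4089] 0.0
ins 30 0 0.018 [0.6046 0.165  0.1342] [ 25.6919 -10.1559 -16.9109  60.826  -20.4739  40.2924] 0.0
ins 30 -25 0.018 [0.5927 0.1439 0.1369] [ 31.1105   8.6867   1.7823  83.2537 -34.365   68.2959] 0.0
ins 40 37 -0.04 [0.6308 0.1909 0.1885] [ 7.7871 -7.6301 -9.0621 64.1191 18.6427  1.3832] 0.0
ins 40 37 0.018 [0.6033 0.2002 0.1383] [  9.2757 -11.3384 -17.8642  58.577   18.0213   2.8081] 0.0
ins 40 0 0.018 [0.6018 0.166  0.1328] [ 22.0847  -3.0613  -7.3661  70.2877 -12.9096  39.0311] 0.0
ins 40 -25 0.018 [0.5902 0.1456 0.1354] [ 27.0012  12.2848   8.5326  88.5446 -25.2395  65.7841] 0.0
```

```bash
python3 - <<'E'
from geo import *
np.set_printoptions(precision=3,suppress=True)
M=plan(np.array([.59,.15,.26]),Rt(162,10),4)
ys=r(166.3); sh=np.array([np.cos(ys),np.sin(ys),0]); E=np.array([.509,-.158,.187])
p,R=keytool(np.array([0,0,-1.]),-sh,E,.04,30); pp=p-.09*R[:,2]; print(pp,ik(pp,R,[-16,30,30,110,0,-3]))
M=plan(pp,R,8,M)
E
```

```text
[8.0, -2.0, -25.0] [0.01, -0.07, -0.01]
[6.0, -2.0, -25.0] [0.02, -0.07, -0.01]
[4.0, -3.0, -26.0] [0.01, -0.07, -0.01]
[2.0, -3.0, -26.0] [0.01, -0.08, -0.01]
end [0.59 0.15 0.26]
[ 0.543 -0.166  0.208] (array([-16.272,  42.648,  56.067, 130.52 ,  -1.32 ,  -2.293]), np.float64(0.05009988952176959))
[-8.0, -39.0, 5.0] [0.0, 0.04, -0.01]
[-7.0, -40.0, 5.0] [0.01, 0.05, -0.01]
[-7.0, -40.0, 5.0] [0.0, 0.04, -0.01]
[-7.0, -39.0, 4.0] [0.0, 0.05, 0.0]
[-8.0, -40.0, 4.0] [0.01, 0.04, -0.01]
[-7.0, -39.0, 5.0] [0.0, 0.05, -0.01]
[-7.0, -40.0, 4.0] [0.01, 0.04, -0.01]
[-6.0, -40.0, 4.0] [0.0, 0.04, -0.01]
end [ 0.543 -0.166  0.208]
```

```bash
python3 -m crank '[{"gripper":85,"travel":[8,-2,-25],"twist":[0.01,-0.07,-0.01]},{"gripper":85,"travel":[6,-2,-25],"twist":[0.02,-0.07,-0.01]},{"gripper":85,"travel":[4,-3,-26],"twist":[0.01,-0.07,-0.01]},{"gripper":85,"travel":[2,-3,-26],"twist":[0.01,-0.08,-0.01]}]'; python3 - <<'E'
from geo import *
np.set_printoptions(precision=3,suppress=True)
ys=r(166.3); sh=np.array([np.cos(ys),np.sin(ys),0]); E=np.array([.509,-.158,.187])
p,R=keytool(np.array([0,0,-1.]),-sh,E,.037,25); pp=p-.09*R[:,2]; print(pp,ik(pp,R,[-16,30,30,110,0,-3]))
M=plan(pp,R,8)
E
```

```text
time: 4.4
ee_pos: [0.5905, 0.1502, 0.2602]
tcp_rot: [179.8, -9.6, 162.1]
wrist_force: [-0.5, -1.2, -0.3]
opening: 0.085
grasp_force: 0.0
[ 0.538 -0.165  0.214] (array([-16.399,  38.794,  51.756, 127.938,  -1.14 ,  -2.447]), np.float64(7.231022798641288e-12))
[-7.0, -40.0, 5.0] [0.0, 0.03, -0.01]
[-6.0, -39.0, 4.0] [0.01, 0.04, -0.01]
[-7.0, -40.0, 4.0] [0.0, 0.03, -0.01]
[-6.0, -39.0, 5.0] [0.0, 0.03, -0.01]
[-5.0, -40.0, 4.0] [0.01, 0.04, 0.0]
[-6.0, -40.0, 4.0] [0.0, 0.03, -0.01]
[-6.0, -40.0, 4.0] [0.0, 0.03, -0.01]
[-5.0, -39.0, 4.0] [0.0, 0.04, -0.01]
end [ 0.538 -0.165  0.215]
```

```bash
python3 -m crank '[{"gripper":85,"travel":[-7,-40,5],"twist":[0,0.03,-0.01]},{"gripper":85,"travel":[-6,-39,4],"twist":[0.01,0.04,-0.01]},{"gripper":85,"travel":[-7,-40,4],"twist":[0,0.03,-0.01]},{"gripper":85,"travel":[-6,-39,5],"twist":[0,0.03,-0.01]},{"gripper":85,"travel":[-5,-40,4],"twist":[0.01,0.04,0]},{"gripper":85,"travel":[-6,-40,4],"twist":[0,0.03,-0.01]},{"gripper":85,"travel":[-6,-40,4],"twist":[0,0.03,-0.01]},{"gripper":85,"travel":[-5,-39,4],"twist":[0,0.04,-0.01]},{"gripper":85,"travel":[0,0,0],"twist":[0,0,0]},{"gripper":85,"travel":[0,0,0],"twist":[0,0,0]}]'; cat > w.py <<'E'
from geo import *
def hexpts(C,e1,e2,R=.017/np.sqrt(3)): return [C+R*(np.cos(a)*e1+np.sin(a)*e2) for a in np.arange(6)*np.pi/3]
def drawkey(im,Q,E,kx,kz,sc=1,off=(0,0),col=(0,0,255)):
    ky=np.cross(kz,kx)
    for C0,C1,e1 in((E,E+.177*kx,kz),(E,E-.063*kz,kx)):   # flats on +-y: corners along e1
        a,b=hexpts(C0,e1,ky),hexpts(C1,e1,ky)
        for i in range(6):
            for s,t in((a[i],b[i]),(b[i],b[(i+1)%6])):
                s2,t2=[((proj(Q,x)-off)*sc).round().astype(int) for x in(s,t)]; cv2.line(im,tuple(map(int,s2)),tuple(map(int,t2)),col,1)
E
python3 - <<'E'
from w import *
np.set_printoptions(precision=4,suppress=True)
o=bot.get_obs(); print(o["ee_pos"],o["q"])
Q=P("wrist"); np.save("Pw4.npy",Q); im=bot.camera("wrist")[:,:,::-1].copy(); cv2.imwrite("pics/w4.png",im)
ys=r(166.3); sh=np.array([np.cos(ys),np.sin(ys),0]); E=np.array([.509,-.158,.187])
uv=proj(Q,E); print(uv); x0,y0=200,120
def big(im,x0,y0,w,s): return cv2.resize(im[y0:y0+w*3//4,x0:x0+w],(400,300),interpolation=cv2.INTER_CUBIC)
x0,y0=int(uv[0])-80,int(uv[1])-70; x0,y0=max(x0,0),max(y0,0)
A=cv2.convertScaleAbs(big(im,x0,y0,160,2.5),alpha=1.8); B=A.copy(); drawkey(B,Q,E,np.array([0,0,-1.]),-sh,2.5,(x0,y0))
print(x0,y0); s=cv2.imread("pics/scene0.png"); Cc=big(s,240,237,140,1); drawkey(Cc,P("scene"),E,np.array([0,0,-1.]),-sh,400/140,(240,237))
t=cv2.imread("pics/top0.png"); Dd=big(t,325,205,60,1); drawkey(Dd,P("top"),E,np.array([0,0,-1.]),-sh,400/60,(325,205))
cv2.imwrite("pics/m5.png",np.vstack([np.hstack([A,B]),np.hstack([Cc,Dd])]))
E
```

```text
time: 5.65
ee_pos: [0.5377, -0.1641, 0.2131]
tcp_rot: [179.8, -25.3, 166.2]
wrist_force: [0.3, 0.3, 0.7]
opening: 0.0851
grasp_force: 0.0
[ 0.5377 -0.1641  0.2131] [-16.4447  38.9435  51.7387 128.0433  -0.9129  -2.4182]
[321.8166 231.3291]
241 161
```

View pics/m5.png

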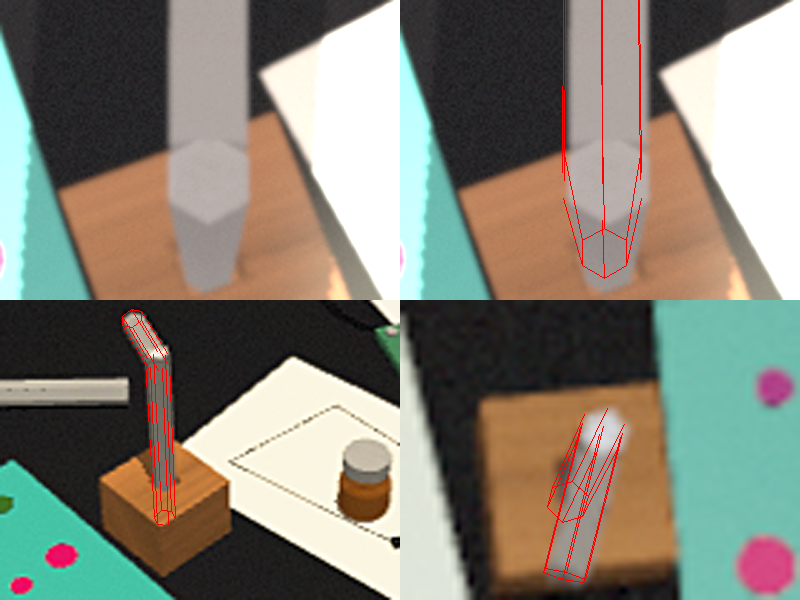

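Upper: the key's elbow face at crop (209,180) i.e. image (325,233); the model lies 3 px left, about 1.3 mm. Scene and top overlays fit. Now I grasp.

```bash
python3 -m crank '[{"gripper":85,"travel":[0,1,30],"twist":[0,0,0]},{"gripper":85,"travel":[0,0,30],"twist":[0,0,0]},{"gripper":85,"travel":[0,0,30],"twist":[0,0,0]},{"gripper":85,"travel":[0,0,0],"twist":[0,0,0]},{"gripper":10,"travel":[0,0,0],"twist":[0,0,0]},{"gripper":10,"travel":[0,0,0],"twist":[0,0,0]},{"gripper":10,"travel":[0,0,0],"twist":[0,0,0]},{"gripper":10,"travel":[0,0,0],"twist":[0,0,0]},{"gripper":10,"travel":[0,0,0],"twist":[0,0,0]},{"gripper":10,"travel":[0,0,0],"twist":[0,0,0]},{"gripper":10,"travel":[0,0,0],"twist":[0,0,0]}]' 110
```

```text
time: 7.08
ee_pos: [0.5004, -0.1541, 0.1315]
tcp_rot: [179.8, -25.3, 166.2]
wrist_force: [0.7, -1.0, 5.6]
opening: 0.0131
grasp_force: 107.5
```

```bash
python3 -m crank '[{"gripper":10,"travel":[6,0,-14],"twist":[0,0,0]},{"gripper":10,"travel":[7,0,-13],"twist":[0,0,0]},{"gripper":10,"travel":[6,0,-14],"twist":[0,0,0]},{"gripper":10,"travel":[7,0,-14],"twist":[0,0,0]},{"gripper":10,"travel":[6,0,-13],"twist":[0,0,0]},{"gripper":10,"travel":[6,0,-14],"twist":[0,0,0]},{"gripper":10,"travel":[0,0,0],"twist":[0,0,0]}]'; python3 - <<'E'
from w import *
np.set_printoptions(precision=4,suppress=True)
o=bot.get_obs(); print(o["ee_pos"],o["q"],o["wrist_force"],o["torque"])
for n in("wrist","scene","top"):
    np.save(f"P5{n}.npy",P(n)); cv2.imwrite(f"pics/{n}5.png",bot.camera(n)[:,:,::-1])
M=tool(); z=M[:3,2];y=M[:3,1];x=M[:3,0]; c,s=np.cos(r(25)),np.sin(r(25)); kx=c*z-s*x; kz=-s*z-c*x
E=M[:3,3]-.019*z-.037*kx; print("E",E,kx,kz)
def view(n,w,alpha):
    im=cv2.imread(f"pics/{n}5.png");Q=np.load(f"P5{n}.npy"); C=proj(Q,E+.04*kx if n!="wrist" else E-.03*kz); x0,y0=[int(max(0,a)) for a in C-[w/2,w*3/8]]; x0=min(x0,640-w);y0=min(y0,480-w*3//4)
    A=cv2.convertScaleAbs(cv2.resize(im[y0:y0+w*3//4,x0:x0+w],(400,300),interpolation=cv2.INTER_CUBIC),alpha=alpha); print(n,x0,y0,w); B=A.copy(); drawkey(B,Q,E,kx,kz,400/w,(x0,y0)); return A,B
A,B=view("wrist",240,1.6); C,Dd=view("scene",140,1)
cv2.imwrite("pics/m6.png",np.vstack([np.hstack([A,B]),np.hstack([C,Dd])]))
E
```

```text
time: 7.95
ee_pos: [0.5015, -0.1545, 0.2226]
tcp_rot: [179.8, -25.2, 166.3]
wrist_force: [-0.1, 0.0, -4.0]
opening: 0.0133
grasp_force: 108.0
[ 0.5015 -0.1545  0.2226] [-16.5294  31.6352  41.9962 125.5651  -0.966   -2.5157] [-0.0635  0.0232 -4.0116] [-0.2059 -0.7857  0.0039]
E [ 0.5092 -0.1566  0.275 ] [-0.0057  0.005  -1.    ] [ 0.971  -0.2392 -0.0067]
wrist 202 124 240
scene 224 188 140
```

View pics/m6.png

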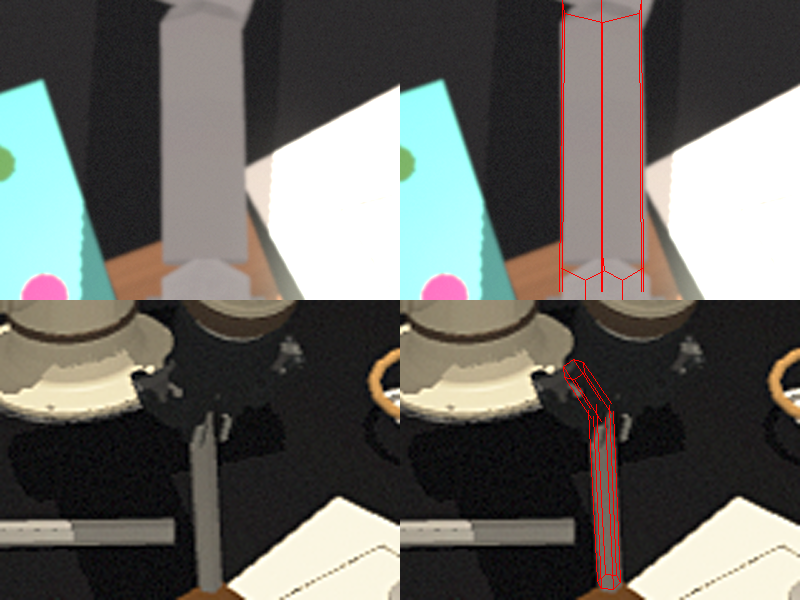

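Upper: the held short arm at crop (160–245), tip at (201,10), elbow at (204,265), matching the model to about 1 mm. Lower: the long arm hangs as the model says, end at (608,587). Now I plan the flip over.

```bash
cat >> w.py <<'E'
def key_of(M,d=.037,phi=25,g=.019):
    z,x=M[:3,2],M[:3,0]; c,s=np.cos(r(phi)),np.sin(r(phi)); kx=c*z-s*x; kz=-s*z-c*x; E=M[:3,3]-g*z-d*kx
    return E,kx,kz
def inserr(M):  # key in socket frame (mm, deg)
    E,kx,kz=key_of(M); t=E-.063*kz-S; B=np.stack([xs,v,zs])
    return (B@t*1000).round(1),(B@kz).round(3),round(float(np.degrees(np.arctan2(kx@v,kx@xs))),1)
E
python3 - <<'E'
from w import *
np.set_printoptions(precision=3,suppress=True)
M0=tool(); p,R=ins(37,-.04,.037,25); print(p,ik(p,R,[9,-18,-22,50,17,5]))
rv=Rot.from_matrix(M0[:3,:3].T@R).as_rotvec(); print("turn",np.degrees(rv))
q=bot.get_obs()["q"]
for i in range(0,15):
    f=i/14; t=M0[:3,3]+(p-M0[:3,3])*f+np.r_[0,0,.03*np.sin(np.pi*f)]; M=np.eye(4); M[:3,3]=t; M[:3,:3]=M0[:3,:3]@Rot.from_rotvec(rv*f).as_matrix()
    qn,e=ik(t,M[:3,:3],q); E,kx,kz=key_of(M); print(i,"long end",E+.177*kx,"tip",E-.063*kz,"q",qn.round(0),round(e,3),"dq",np.abs(qn-q).max().round(0)); q=qn
E
```

```text
[0.632 0.19  0.192] (array([  8.349, -22.481, -27.562,  44.583,  17.266,   6.764]), np.float64(4.093956205497777e-12))
turn [-21.414 -59.398 -26.827]
0 long end [ 0.508 -0.156  0.098] tip [ 0.448 -0.142  0.275] q [-17.  32.  42. 125.  -1.  -3.] 0.0 dq 0.0
1 long end [ 0.528 -0.128  0.104] tip [ 0.453 -0.119  0.276] q [-15.  27.  38. 122.   1.  -3.] 0.0 dq 4.0
2 long end [ 0.547 -0.101  0.11 ] tip [ 0.458 -0.096  0.275] q [-14.  23.  33. 117.   4.  -3.] 0.0 dq 4.0
3 long end [ 0.566 -0.074  0.116] tip [ 0.464 -0.074  0.274] q [-12.  19.  29. 113.   6.  -4.] 0.0 dq 4.0
4 long end [ 0.584 -0.046  0.122] tip [ 0.47  -0.051  0.271] q [-11.  14.  25. 109.   8.  -3.] 0.0 dq 4.0
5 long end [ 0.602 -0.018  0.128] tip [ 0.477 -0.029  0.267] q [ -9.  10.  20. 104.  10.  -3.] 0.0 dq 5.0
6 long end [0.62  0.01  0.133] tip [ 0.484 -0.006  0.262] q [-7.  6. 15. 99. 12. -3.] 0.0 dq 5.0
7 long end [0.638 0.037 0.138] tip [0.492 0.017 0.254] q [-6.  2. 10. 93. 13. -2.] 0.0 dq 5.0
8 long end [0.654 0.065 0.141] tip [0.5   0.04  0.245] q [-4. -2.  5. 88. 15. -1.] 0.0 dq 6.0
9 long end [0.67  0.093 0.144] tip [0.509 0.063 0.235] q [-2. -6. -0. 81. 16.  0.] 0.0 dq 6.0
10 long end [0.686 0.121 0.146] tip [0.518 0.086 0.223] q [ -0. -10.  -6.  75.  17.   1.] 0.0 dq 7.0
11 long end [0.701 0.149 0.148] tip [0.528 0.109 0.21 ] q [  2. -14. -11.  68.  17.   3.] 0.0 dq 7.0
12 long end [0.715 0.176 0.149] tip [0.538 0.133 0.196] q [  4. -17. -17.  60.  18.   4.] 0.0 dq 7.0
13 long end [0.728 0.204 0.15 ] tip [0.549 0.156 0.181] q [  6. -20. -22.  53.  18.   5.] 0.0 dq 8.0
14 long end [0.74  0.232 0.15 ] tip [0.56  0.18  0.166] q [  8. -22. -28.  45.  17.   7.] 0.0 dq 8.0
```

```bash
python3 - <<'E'
from w import *
M0=tool(); p,R=ins(37,-.04,.037,25); rv=Rot.from_matrix(M0[:3,:3].T@R).as_rotvec()
m=(M0[:3,3]+p)/2+[0,0,.03]
M=plan(m,None,7,M0,rv/2); M=plan(p,R,7,M); print(inserr(M))
E
```

```text
[-2.0, 26.0, -3.0] [-0.03, -0.07, -0.03]
[-3.0, 26.0, -3.0] [-0.02, -0.08, -0.04]
[-4.0, 26.0, -1.0] [-0.03, -0.07, -0.03]
[-5.0, 26.0, -1.0] [-0.03, -0.08, -0.03]
[-6.0, 26.0, 1.0] [-0.02, -0.07, -0.04]
[-7.0, 26.0, 2.0] [-0.03, -0.07, -0.03]
[-7.0, 25.0, 3.0] [-0.03, -0.08, -0.03]
end [0.5667 0.0181 0.2363]
[-7.0, 23.0, 13.0] [-0.03, -0.07, -0.03]
[-7.0, 22.0, 13.0] [-0.02, -0.08, -0.04]
[-6.0, 22.0, 15.0] [-0.03, -0.07, -0.03]
[-6.0, 21.0, 16.0] [-0.03, -0.07, -0.04]
[-6.0, 21.0, 17.0] [-0.02, -0.08, -0.03]
[-5.0, 19.0, 17.0] [-0.03, -0.07, -0.03]
[-4.0, 20.0, 19.0] [-0.03, -0.08, -0.04]
end [0.6324 0.1905 0.1921]
(array([ 0.2,  0.4, 39.5]), array([-0.003, -0.004,  1.   ]), 37.2)
```

```bash
python3 -m crank '[{"gripper":10,"travel":[-2,26,-3],"twist":[-0.03,-0.07,-0.03]},{"gripper":10,"travel":[-3,26,-3],"twist":[-0.02,-0.08,-0.04]},{"gripper":10,"travel":[-4,26,-1],"twist":[-0.03,-0.07,-0.03]},{"gripper":10,"travel":[-5,26,-1],"twist":[-0.03,-0.08,-0.03]},{"gripper":10,"travel":[-6,26,1],"twist":[-0.02,-0.07,-0.04]},{"gripper":10,"travel":[-7,26,2],"twist":[-0.03,-0.07,-0.03]},{"gripper":10,"travel":[-7,25,3],"twist":[-0.03,-0.08,-0.03]}]' && python3 -m crank '[{"gripper":10,"travel":[-7,23,13],"twist":[-0.03,-0.07,-0.03]},{"gripper":10,"travel":[-7,22,13],"twist":[-0.02,-0.08,-0.04]},{"gripper":10,"travel":[-6,22,15],"twist":[-0.03,-0.07,-0.03]},{"gripper":10,"travel":[-6,21,16],"twist":[-0.03,-0.07,-0.04]},{"gripper":10,"travel":[-6,21,17],"twist":[-0.02,-0.08,-0.03]},{"gripper":10,"travel":[-5,19,17],"twist":[-0.03,-0.07,-0.03]},{"gripper":10,"travel":[-4,20,19],"twist":[-0.03,-0.08,-0.04]},{"gripper":10,"travel":[0,0,0],"twist":[0,0,0]},{"gripper":10,"travel":[0,0,0],"twist":[0,0,0]}]'; python3 - <<'E'
from w import *
np.set_printoptions(precision=3,suppress=True)
M=tool(); print(inserr(M),bot.get_obs()["wrist_force"])
E,kx,kz=key_of(M)
for n in("scene","top"): np.save(f"P6{n}.npy",P(n)); cv2.imwrite(f"pics/{n}6.png",bot.camera(n)[:,:,::-1])
np.save("P6wrist.npy",P("wrist")); cv2.imwrite("pics/wrist6.png",bot.camera("wrist")[:,:,::-1])
def view(n,w,alpha,C):
    im=cv2.imread(f"pics/{n}6.png");Q=np.load(f"P6{n}.npy"); C=proj(Q,C); x0,y0=[int(max(0,a)) for a in C-[w/2,w*3/8]]; x0=min(x0,640-w);y0=min(y0,480-w*3//4)
    A=cv2.convertScaleAbs(cv2.resize(im[y0:y0+w*3//4,x0:x0+w],(400,300),interpolation=cv2.INTER_CUBIC),alpha=alpha); print(n,x0,y0,w); B=A.copy(); drawkey(B,Q,E,kx,kz,400/w,(x0,y0))
    for c0 in (S,S-.012*zs):
        pts=np.array([(proj(Q,c0+.0175*(np.cos(a)*xs+np.sin(a)*v))-[x0,y0])*400/w for a in np.linspace(0,6.283,40)]); cv2.polylines(B,[pts.round().astype(np.int32)],True,(255,0,255),1)
    return A,B
A,B=view("scene",100,1.2,S+.02*zs); C,Dd=view("top",60,1.2,S+.02*zs)
cv2.imwrite("pics/m7.png",np.vstack([np.hstack([A,B]),np.hstack([C,Dd])]))
E
```

```text
time: 8.98
ee_pos: [0.5663, 0.0189, 0.236]
tcp_rot: [166.8, 5.8, 175.9]
wrist_force: [0.5, 0.3, -4.1]
opening: 0.013
grasp_force: 108.8
time: 10.1
ee_pos: [0.6319, 0.19, 0.1924]
tcp_rot: [157.3, 38.2, -179.9]
wrist_force: [0.6, 0.8, -4.0]
opening: 0.0129
grasp_force: 109.1
(array([-0.3, -0.2, 39.7]), array([-0.002, -0.003,  1.   ]), 37.2) [ 0.599  0.765 -4.02 ]
scene 361 191 100
top 203 187 60
```

View pics/m7.png

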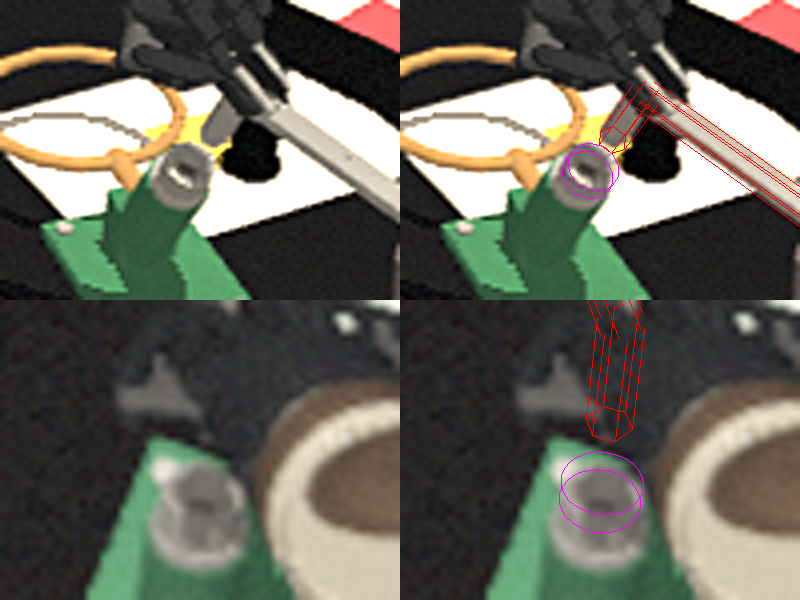

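Scene crop: short-arm tip at (213,140) fits the model; the screw mouth at (183,168) sits a few px left of my model circle, and in the top crop it lies a little below. So I refine the socket position numerically before going down.

```bash
python3 - <<'E'
from w import *
from scipy.ndimage import map_coordinates, gaussian_filter
np.set_printoptions(precision=2,suppress=True)
an=np.linspace(0,2*np.pi,120,endpoint=False)
def circ(Q,rad,c=S): return np.array([proj(Q,c+rad*(np.cos(a)*xs+np.sin(a)*v)) for a in an])
views=[("scene0",P("scene")),("scene6",np.load("P6scene.npy")),("top0",P("top")),("top6",np.load("P6top.npy")),("w2",np.load("Pw2.npy")),("w3",np.load("Pw3.npy"))]
obs=[]
for n,Q in views:
    im=cv2.imread(f"pics/{n}.png").astype(float); g=im[:,:,2]-0*im[:,:,1]   # red: grey head bright, green base dark
    smp=lambda p:map_coordinates(g,[p[:,1],p[:,0]],order=1)
    res=[]; m=8 if n[0]!="w" else 25
    for rad in(.0165,.017,.0175):
        o,i=circ(Q,rad+.0016),circ(Q,rad-.0016)
        for dx in np.arange(-m,m+.1,.5 if m<10 else 1):
            for dy in np.arange(-m,m+.1,.5 if m<10 else 1):
                res.append((np.mean(np.clip(smp(i+[dx,dy])-smp(o+[dx,dy]),-40,40)),rad,dx,dy))
    res.sort(reverse=True); print(n,[tuple(np.round(a,4)) for a in res[:3]]); obs.append((n,Q,proj(Q,S)+res[0][2:]))
st=[(Q,uv) for n,Q,uv in obs if n[0]!="w"]; print("scene+top",tri(st)); print("wrist",tri([(Q,uv) for n,Q,uv in obs if n[0]=="w"]));print("all",tri([(Q,uv) for n,Q,uv in obs])[0],S)
out=[]
E,kx,kz=key_of(tool())
X=tri(st)[0]
for n,Q,w in(("scene0",views[0][1],56),("top0",views[2][1],40),("w2",views[4][1],80),("wrist6",np.load("P6wrist.npy"),240)):
    im=cv2.imread(f"pics/{n}.png"); c=proj(Q,S); x0,y0=[int(a) for a in c-[w/2,w*3/8]]; x0=np.clip(x0,0,640-w);y0=np.clip(y0,0,480-w*3//4); k=400/w; print(n,x0,y0,w)
    A=cv2.convertScaleAbs(cv2.resize(im[y0:y0+w*3//4,x0:x0+w],(400,300),interpolation=cv2.INTER_CUBIC),alpha=1.5 if n[0]=="w" else 1.2)
    for cc,col in((S,(255,0,255)),(X,(0,255,255))): cv2.polylines(A,[((circ(Q,.0175,cc)-[x0,y0])*k).round().astype(np.int32)],True,col,1)
    if n=="wrist6": drawkey(A,Q,E,kx,kz,k,(x0,y0))
    out.append(A)
cv2.imwrite("pics/m8.png",np.vstack([np.hstack(out[:2]),np.hstack(out[2:])]))
E
```

```text
scene0 [(np.float64(21.1221), np.float64(0.017), np.float64(3.5), np.float64(-8.0)), (np.float64(20.9163), np.float64(0.0165), np.float64(3.5), np.float64(-8.0)), (np.float64(20.8866), np.float64(0.0165), np.float64(4.0), np.float64(-8.0))]
scene6 [(np.float64(20.9436), np.float64(0.0165), np.float64(-5.5), np.float64(5.0)), (np.float64(20.5593), np.float64(0.0165), np.float64(-6.0), np.float64(5.0)), (np.float64(20.3455), np.float64(0.0165), np.float64(-6.0), np.float64(4.5))]
top0 [(np.float64(20.3043), np.float64(0.0175), np.float64(-0.5), np.float64(0.5)), (np.float64(20.2004), np.float64(0.0175), np.float64(-0.5), np.float64(1.0)), (np.float64(19.4311), np.float64(0.0175), np.float64(0.0), np.float64(1.0))]
top6 [(np.float64(18.4523), np.float64(0.0175), np.float64(-1.5), np.float64(8.0)), (np.float64(17.683), np.float64(0.0175), np.float64(-1.0), np.float64(8.0)), (np.float64(17.5419), np.float64(0.0175), np.float64(-2.0), np.float64(8.0))]
w2 [(np.float64(34.93), np.float64(0.0175), np.float64(1.0), np.float64(0.0)), (np.float64(34.475), np.float64(0.017), np.float64(1.0), np.float64(-1.0)), (np.float64(34.453), np.float64(0.017), np.float64(1.0), np.float64(0.0))]
w3 [(np.float64(33.258), np.float64(0.017), np.float64(1.0), np.float64(0.0)), (np.float64(33.1192), np.float64(0.0175), np.float64(0.0), np.float64(1.0)), (np.float64(33.1111), np.float64(0.0175), np.float64(1.0), np.float64(1.0))]
scene+top (array([0.53, 0.19, 0.13]), array([ 5.2 , -6.5 , -3.8 ,  6.5 ,  0.95, -3.1 , -0.05,  4.4 ]))
wrist (array([0.54, 0.19, 0.13]), array([ 0.18,  0.02, -0.13, -0.02]))
all [0.54 0.19 0.13] [0.54 0.19 0.13]
scene0 381 211 56
top0 213 199 40
w2 286 229 80
wrist6 203 0 240
```

View pics/m8.png

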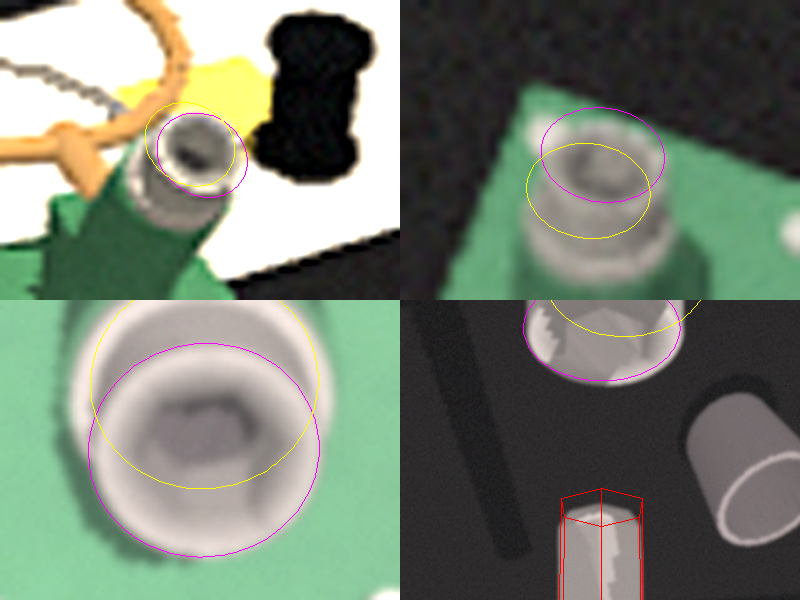

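Good view: in the wrist picture (lower right) the rim fits the model within 1 mm; the key tip at crop (600,510) ends ~3 mm short of the model. Grasp height also says the elbow is 40 mm, not 37, from the pads. Correcting both and going down to just above the mouth.

```bash
sed -i 's/d=.037,phi=25,g=.019):/d=.040,phi=25,g=.019,e=.002):/; s/E=M\[:3,3\]-g\*z-d\*kx/E=M[:3,3]-g*z-d*kx+e*kz/' w.py
cat >> w.py <<'E'
def target(ang,depth,dx=0,dy=0): # tool pose for the key in socket; dx,dy lateral along xs,v
    p,R=ins(ang,depth,.040,25); return p-.002*zs+dx*xs+dy*v,R
E
python3 - <<'E'
from w import *
M=tool(); print(inserr(M)); p,R=target(37,-.004); M=plan(p,R,3,M,q=(1,200)); print(inserr(M))
E
```

```text
(array([-2.3, -1.8, 43.1]), array([-0.004, -0.004,  1.   ]), 37.2)
[11.0, 0.0, 6.0] [0.0, 0.0, 0.0]
[12.0, 0.0, 7.0] [0.0, 0.005, 0.0]
[11.0, 0.0, 6.0] [0.005, 0.0, 0.0]
end [0.617  0.1972 0.1588]
(array([-0.3,  0. ,  4.5]), array([-0.001,  0.001,  1.   ]), 36.9)
```

```bash
python3 -m crank '[{"gripper":10,"travel":[11,0,6],"twist":[0,0,0]},{"gripper":10,"travel":[12,0,7],"twist":[0,0.005,0]},{"gripper":10,"travel":[11,0,6],"twist":[0.005,0,0]},{"gripper":10,"travel":[0,0,0],"twist":[0,0,0]},{"gripper":10,"travel":[2,0,1],"twist":[0,0,0]},{"gripper":10,"travel":[2,0,1],"twist":[0,0,0]},{"gripper":10,"travel":[2,0,1],"twist":[0,0,0]},{"gripper":10,"travel":[0,0,0],"twist":[0,0,0]}]'; cat > st.py <<'E'
from w import *
np.set_printoptions(precision=2,suppress=True)
o=bot.get_obs(); B=np.stack([xs,v,zs]); print(inserr(tool()),"F(xs,v,zs)",B@(o["wrist_force"]-[0,0,-4]),"T",B@o["torque"],"t",o["time"])
E
python3 st.py
```

```text
time: 11.25
ee_pos: [0.6141, 0.199, 0.1536]
tcp_rot: [157.6, 38.2, -179.8]
wrist_force: [1.3, -1.5, 4.9]
opening: 0.0135
grasp_force: 111.8
(array([-0.5,  0.8, -1.8]), array([-0., -0.,  1.]), 37.0) F(xs,v,zs) [-2.98 -1.05  8.6 ] T [-0.19  0.12 -0.33] t 11.25
```

```bash
cat >> w.py <<'E'
def tl(a,b,c): return (tool()[:3,:3].T@(a*xs+b*v+c*zs)).round(2)
E
python3 -c "
from w import *
print(tl(1,0,0),tl(0,1,0),tl(0,0,1))"
```

```text
[-0.34 -0.6   0.72] [-0.25  0.8   0.55] [-0.91 -0.   -0.42]
```

```bash
python3 -m crank '[{"gripper":10,"travel":[0.5,0.9,-1.1],"twist":[0,0,0]},{"gripper":10,"travel":[0,0,0],"twist":[0,0,0]}]' | grep wrist; python3 st.py;  python3 -m crank '[{"gripper":10,"travel":[2,0,1],"twist":[0,0,0]},{"gripper":10,"travel":[0,0,0],"twist":[0,0,0]}]' | grep wrist; python3 st.py
```

```text
wrist_force: [-0.8, -1.5, -0.2]
(array([-1.9,  0.3, -3.5]), array([-0.,  0.,  1.]), 37.0) F(xs,v,zs) [-2.12 -1.69  3.21] T [-0.92  0.82 -0.59] t 11.5
wrist_force: [-2.1, -2.8, 0.3]
(array([-1.8,  0.3, -6.8]), array([0., 0., 1.]), 37.0) F(xs,v,zs) [-3.07 -3.27  3.2 ] T [-0.98  0.9  -0.49] t 11.75
```

```bash
python3 -m crank '[{"gripper":10,"travel":[2.4,-0.1,0.1],"twist":[0,0,0]},{"gripper":10,"travel":[2,0,1],"twist":[0,0,0]},{"gripper":10,"travel":[0,0,0],"twist":[0,0,0]}]' | grep wrist; python3 st.py;  python3 -m crank '[{"gripper":10,"travel":[2,0,1],"twist":[0,0,0]},{"gripper":10,"travel":[2,0,1],"twist":[0,0,0]},{"gripper":10,"travel":[0,0,0],"twist":[0,0,0]}]' | grep wrist; python3 st.py
```

```text
wrist_force: [0.7, -2.0, 3.4]
(array([-2.3, -0. , -9.4]), array([-0.,  0.,  1.]), 37.0) F(xs,v,zs) [-2.54 -1.69  7.05] T [-0.36 -0.01 -0.53] t 12.125
wrist_force: [3.0, -2.9, 7.9]
(array([ -2.1,   0.3, -12.5]), array([-0., -0.,  1.]), 37.0) F(xs,v,zs) [-2.64 -1.8  12.22] T [-0.02 -0.46 -0.63] t 12.5
```

```bash
python3 -m crank '[{"gripper":10,"travel":[2,0,1],"twist":[0,0,0]},{"gripper":10,"travel":[2,0,1],"twist":[0,0,0]},{"gripper":10,"travel":[0,0,0],"twist":[0,0,0]}]' | grep wrist; python3 st.py
```

```text
wrist_force: [4.5, -5.5, 12.0]
(array([ -1.9,   0.6, -15.1]), array([-0.01, -0.  ,  1.  ]), 37.0) F(xs,v,zs) [-2.74 -3.79 16.92] T [ 0.24 -1.02 -0.7 ] t 12.875
```

```bash
python3 -m crank '[{"gripper":10,"travel":[2.2,-0.8,0.5],"twist":[0,0,0]},{"gripper":10,"travel":[2,0,1],"twist":[0,0,0]},{"gripper":10,"travel":[0,0,0],"twist":[0,0,0]}]' | grep wrist; python3 st.py
```

```text
wrist_force: [6.8, -5.4, 15.6]
(array([ -1.7,   0.3, -17.1]), array([-0.01, -0.  ,  1.  ]), 37.0) F(xs,v,zs) [-2.77 -2.94 21.06] T [ 0.91 -1.71 -0.63] t 13.25
```

```bash
cat > turn.py <<'E'
from w import *
import sys
M=tool(); E,kx,kz=key_of(M); d=float(sys.argv[1]); T=E-.063*kz; D=Rot.from_rotvec(d*kz).as_matrix()
p=T+D@(M[:3,3]-T); print("travel",(M[:3,:3].T@(p-M[:3,3])*1000).round(2),"twist",(M[:3,:3].T@(d*kz)).round(4))
E
python3 turn.py -0.05; python3 turn.py -0.1
```

```text
travel [ 0.03 -2.86 -0.06] twist [0.0453 0.     0.0211]
travel [ 0.12 -5.71 -0.26] twist [0.0906 0.     0.0423]
```

```bash
python3 -m crank '[{"gripper":10,"travel":[0,-2.9,0],"twist":[0.045,0,0.021]},{"gripper":10,"travel":[0,-2.9,0],"twist":[0.045,0,0.021]},{"gripper":10,"travel":[0,0,0],"twist":[0,0,0]}]' | grep wrist; python3 st.py; python3 -m crank '[{"gripper":10,"travel":[0,-2.9,0],"twist":[0.045,0,0.021]},{"gripper":10,"travel":[0,-2.9,0],"twist":[0.045,0,0.021]},{"gripper":10,"travel":[0,0,0],"twist":[0,0,0]}]' | grep wrist; python3 st.py
```

```text
wrist_force: [6.9, -7.2, 16.2]
(array([ -1.8,   0.8, -17.2]), array([-0.01, -0.  ,  1.  ]), 31.4) F(xs,v,zs) [-2.41 -4.6  21.95] T [ 0.58 -1.96 -0.07] t 13.625
wrist_force: [6.0, -8.3, 15.6]
(array([ -1.7,   0.9, -17.2]), array([-0.01, -0.  ,  1.  ]), 25.7) F(xs,v,zs) [-2.52 -5.94 21.15] T [ 0.43 -1.93  0.09] t 14.0
```

```bash
cat >> st.py <<'E'
M=tool(); E,kx,kz=key_of(M); t=E-.063*kz; F=o["wrist_force"]-[0,0,-4]; print("Tz about screw",(o["torque"]+np.cross(M[:3,3]-t,F))@zs, "if flange ref",(o["torque"]+np.cross(M[:3,3]-.25*M[:3,2]-t,F))@zs)
E
python3 st.py; python3 -m crank '[{"gripper":10,"travel":[0,-2.9,0],"twist":[0.045,0,0.021]},{"gripper":10,"travel":[0,-2.9,0],"twist":[0.045,0,0.021]},{"gripper":10,"travel":[0,-2.9,0],"twist":[0.045,0,0.021]},{"gripper":10,"travel":[0,0,0],"twist":[0,0,0]}]' | grep wrist; python3 st.py
```

```text
(array([ -1.7,   0.9, -17.2]), array([-0.01, -0.  ,  1.  ]), 25.7) F(xs,v,zs) [-2.52 -5.94 21.15] T [ 0.43 -1.93  0.09] t 14.0
Tz about screw -0.15167655075037795 if flange ref 0.8188909191289645
wrist_force: [6.2, -6.5, 17.6]
(array([ -1.4,   1.1, -17.2]), array([-0.01, -0.  ,  1.  ]), 17.2) F(xs,v,zs) [-3.94 -4.17 22.64] T [ 0.22 -2.07  0.26] t 14.5
Tz about screw 0.09791575221160466 if flange ref 0.7405782617188618
```

```bash
python3 - <<'E'
from w import *
np.set_printoptions(precision=2,suppress=True)
Q=P("wrist"); a=cv2.imread("pics/wrist6.png",0); b=bot.camera("wrist")[:,:,::-1].copy(); cv2.imwrite("pics/wrist9.png",b); g=cv2.cvtColor(b,cv2.COLOR_BGR2GRAY)
E,kx,kz=key_of(tool()); ky=np.cross(kz,kx); print("tip,elbow px",proj(Q,E-.063*kz),proj(Q,E))
f=lambda im:cv2.Canny(cv2.GaussianBlur(im,(3,3),0),30,80).astype(np.float32)
for y0,y1,x0,x1 in((150,190,285,360),(180,240,280,370),(130,160,285,360)):
    t=a[y0:y1,x0:x1]; m=cv2.matchTemplate(g[y0-25:y1+25,x0-25:x1+25],t,cv2.TM_CCOEFF_NORMED); _,s,_,l=cv2.minMaxLoc(m); print((y0,y1),"score",round(s,2),"shift",l[0]-25,l[1]-25)
for lat in(-13,0,13):
    print(lat,[int(map_) for map_ in [cv2.getRectSubPix(g,(3,3),tuple(map(float,proj(Q,E-s*kz+lat*1e-3*ky)))).mean() for s in np.arange(.0,.064,.003)]])
E
```

```text
tip,elbow px [322.94 126.62] [322.71 305.99]
(150, 190) score 0.78 shift -2 25
(180, 240) score 0.34 shift -3 10
(130, 160) score 0.8 shift 1 -21
-13 [187, 21, 22, 21, 23, 21, 28, 29, 28, 29, 30, 28, 29, 28, 98, 89, 90, 100, 99, 99, 99, 97]
0 [138, 117, 115, 102, 102, 102, 102, 102, 102, 101, 102, 102, 101, 102, 102, 102, 86, 104, 104, 105, 104, 107]
13 [167, 213, 43, 40, 37, 34, 31, 32, 32, 32, 31, 30, 30, 31, 74, 131, 127, 113, 104, 103, 101, 100]
```

Numbers from the wrist picture: the rim crosses the short arm about 48 mm from the elbow, so the key is about 15 mm deep and has not slipped. I keep turning.

```bash
python3 -m crank '[{"gripper":10,"travel":[0,-2.9,0],"twist":[0.045,0,0.021]},{"gripper":10,"travel":[0,-2.9,0],"twist":[0.045,0,0.021]},{"gripper":10,"travel":[0,-2.9,0],"twist":[0.045,0,0.021]},{"gripper":10,"travel":[0,-2.9,0],"twist":[0.045,0,0.021]},{"gripper":10,"travel":[0,0,0],"twist":[0,0,0]}]' | grep wrist; python3 st.py; python3 -m crank '[{"gripper":10,"travel":[0,-2.9,0],"twist":[0.045,0,0.021]},{"gripper":10,"travel":[0,-2.9,0],"twist":[0.045,0,0.021]},{"gripper":10,"travel":[0,-2.9,0],"twist":[0.045,0,0.021]},{"gripper":10,"travel":[0,0,0],"twist":[0,0,0]}]' | grep wrist; python3 st.py
```

```text
wrist_force: [6.0, -4.7, 18.3]
(array([ -1. ,   1.2, -17.2]), array([-0.01, -0.  ,  1.  ]), 5.8) F(xs,v,zs) [-4.93 -2.51 22.92] T [-0.03 -2.23  0.5 ] t 15.175
Tz about screw 0.38541077678694263 if flange ref 0.8386229207600266
wrist_force: [7.3, -3.9, 20.8]
(array([ -0.7,   1.2, -17.3]), array([-0.01, -0.  ,  1.  ]), -2.8) F(xs,v,zs) [-5.27 -1.36 25.55] T [-0.31 -2.47  0.67] t 15.675
Tz about screw 0.5779708907210123 if flange ref 0.942278857029753
```

```bash
for k in 1 2; do python3 -m crank '[{"gripper":10,"travel":[0,-2.9,0],"twist":[0.045,0,0.021]},{"gripper":10,"travel":[0,-2.9,0],"twist":[0.045,0,0.021]},{"gripper":10,"travel":[0,0,0],"twist":[0,0,0]}]' | grep wrist; python3 st.py; done
```

```text
wrist_force: [8.0, -3.0, 21.6]
(array([ -0.5,   1.4, -17.3]), array([-0.01, -0.  ,  1.  ]), -8.4) F(xs,v,zs) [-5.46 -0.3  26.46] T [-0.45 -2.59  1.47] t 16.05
Tz about screw 1.4093976965501773 if flange ref 1.6546404738702387
wrist_force: [7.9, -1.4, 23.9]
(array([ -0.3,   1.2, -17.1]), array([-0.01, -0.  ,  1.  ]), -14.1) F(xs,v,zs) [-7.11  1.19 28.16] T [-1.12 -2.91  1.96] t 16.425
Tz about screw 1.928619828071536 if flange ref 2.0554171660383376
```

```bash
for k in 1 2; do python3 -m crank '[{"gripper":10,"travel":[0,-2.9,0],"twist":[0.045,0,0.021]},{"gripper":10,"travel":[0,-2.9,0],"twist":[0.045,0,0.021]},{"gripper":10,"travel":[0,0,0],"twist":[0,0,0]}]' | egrep 'wrist|grasp|open'; python3 st.py; done
```

```text
wrist_force: [7.2, 1.0, 26.4]
opening: 0.0131
grasp_force: 157.0
(array([ -0.4,   1.7, -17.1]), array([-0.01, -0.  ,  1.  ]), -19.7) F(xs,v,zs) [-9.58  3.31 29.6 ] T [-1.14 -2.7   3.27] t 16.8
Tz about screw 3.2572643561943857 if flange ref 3.274345227675991
wrist_force: [7.3, 4.7, 29.5]
opening: 0.0132
grasp_force: 185.6
(array([ -0.4,   1.7, -16.9]), array([-0.01, -0.  ,  1.  ]), -25.3) F(xs,v,zs) [-12.07   6.84  31.75] T [-1.48 -2.73  3.57] t 17.175
Tz about screw 3.6177374547496908 if flange ref 3.3751447113429967
```

```bash
python3 -m crank '[{"gripper":10,"travel":[0,2.9,0],"twist":[-0.045,0,-0.021]},{"gripper":10,"travel":[0,2.9,0],"twist":[-0.045,0,-0.021]},{"gripper":10,"travel":[0,2.9,0],"twist":[-0.045,0,-0.021]},{"gripper":10,"travel":[-4,0,-2],"twist":[0,0,0]},{"gripper":10,"travel":[0,0,0],"twist":[0,0,0]}]' | egrep 'wrist|grasp|open'; python3 st.py
```

```text
wrist_force: [-2.9, 4.9, 16.5]
opening: 0.0132
grasp_force: 129.1
(array([ -1.3,  -0.1, -16.5]), array([-0., -0.,  1.]), -16.9) F(xs,v,zs) [-13.98   3.76  15.65] T [-0.4   0.1   1.44] t 17.8
Tz about screw 1.4095893843853629 if flange ref 1.5104547051153736
```

```bash
python3 -m crank '[{"gripper":10,"travel":[0,0,0],"twist":[0,0,0]},{"gripper":10,"travel":[0,0,0],"twist":[0,0,0]}]' 20 | egrep 'wrist|grasp|open'; python3 -m crank '[{"gripper":30,"travel":[0,0,0],"twist":[0,0,0]},{"gripper":30,"travel":[0,0,0],"twist":[0,0,0]},{"gripper":50,"travel":[0,0,0],"twist":[0,0,0]},{"gripper":50,"travel":[0,0,0],"twist":[0,0,0]},{"gripper":50,"travel":[0,0,0],"twist":[0,0,0]}]' | egrep 'wrist|grasp|open'; python3 st.py;python3 - <<'E'
from w import *
cv2.imwrite("pics/wrist10.png",bot.camera("wrist")[:,:,::-1]);np.save("P10.npy",P("wrist"));print(tool())
E
```

```text
wrist_force: [-3.6, 5.0, 16.6]
opening: 0.0131
grasp_force: 129.4
wrist_force: [1.0, -0.3, -0.6]
opening: 0.0499
grasp_force: 0.0
(array([ -0.1,  -1.9, -19.2]), array([-0.,  0.,  1.]), -17.1) F(xs,v,zs) [-0.81  0.03  3.4 ] T [0.19 0.47 0.13] t 18.675
Tz about screw 0.12235022177548215 if flange ref 0.16928657079818404
[[-0.72091356  0.54720897  0.42525991  0.59630857]
 [ 0.37425958  0.82386027 -0.42565716  0.14815369]
 [-0.58327816 -0.14770442 -0.79873024  0.13382996]
 [ 0.          0.          0.          1.        ]]
```

```bash
python3 -m crank '[{"gripper":85,"travel":[0,0,0],"twist":[0,0,0]},{"gripper":85,"travel":[0,0,-10],"twist":[0,0,0]},{"gripper":85,"travel":[0,0,-20],"twist":[0,0,0]},{"gripper":85,"travel":[0,0,-30],"twist":[0,0,0]},{"gripper":85,"travel":[0,0,-40],"twist":[0,0,0]},{"gripper":85,"travel":[0,0,-40],"twist":[0,0,0]},{"gripper":85,"travel":[0,0,0],"twist":[0,0,0]},{"gripper":85,"travel":[0,0,0],"twist":[0,0,0]}]'; python3 - <<'E'
from w import *
from scipy.ndimage import map_coordinates
np.set_printoptions(precision=3,suppress=True)
ims=[]
for n in("wrist","scene","top"): Q=P(n); im=bot.camera(n)[:,:,::-1].copy(); cv2.imwrite(f"pics/{n}11.png",im); np.save(f"P11{n}.npy",Q); ims.append((n,Q,cv2.cvtColor(im,cv2.COLOR_BGR2GRAY).astype(float)))
# edge score of the long arm + short arm silhouettes for angle, depth
def score(Q,g,E,kx,kz):
    ky=np.cross(kz,kx); s=0; n=0
    for C,a,L,e in((E,kx,np.linspace(.02,.17,60),kz),(E,-kz,np.linspace(.005,.04,20),kx)):
        h=[proj(Q,C+a*.03+.0098*(np.cos(t)*e+np.sin(t)*ky)) for t in np.arange(6)*np.pi/3]
        ax=proj(Q,C+a*.06)-proj(Q,C); nn=np.array([-ax[1],ax[0]])/np.linalg.norm(ax); w=[(x-proj(Q,C+a*.03))@nn for x in h]
        for d,sg in((max(w),1),(min(w),-1)):
            pts=np.array([proj(Q,C+l*a) for l in L])+nn*d
            I=lambda k:map_coordinates(g,[(pts+nn*sg*k)[:,1],(pts+nn*sg*k)[:,0]],order=1,mode="nearest")
            s+=np.clip(np.abs(I(1.5)-I(-1.5)),0,40).sum(); n+=len(L)
    return s/n
B=tool()
for use in(("scene",),("wrist",),("scene","wrist","top")):
    res=[]
    for ang in range(-40,45,2):
        for dep in np.arange(0,.0181,.003):
            for da in(-.002,0,.002):
              for db in(-.002,0,.002):
                a=r(ang); kx=np.cos(a)*xs+np.sin(a)*v; E=S+da*xs+db*v+(.063-dep)*zs
                res.append((sum(score(Q,g,E,kx,zs) for n,Q,g in ims if n in use),ang,round(dep,3),da,db))
    res.sort(reverse=True); print(use,[tuple(np.round(x,3).tolist()) for x in res[:4]])
E
```

```text
time: 19.73
ee_pos: [0.5368, 0.208, 0.2455]
tcp_rot: [-169.5, 35.7, 152.6]
wrist_force: [0.8, 0.1, -1.3]
opening: 0.0848
grasp_force: 0.0
('scene',) [(35.189, -4.0, 0.012, 0.0, -0.002), (35.028, -4.0, 0.015, 0.0, -0.002), (35.001, -6.0, 0.009, 0.0, -0.002), (34.986, -2.0, 0.018, -0.002, -0.002)]
('wrist',) [(27.484, 0.0, 0.018, 0.002, -0.002), (26.572, 0.0, 0.018, 0.0, 0.0), (26.255, -2.0, 0.018, 0.0, 0.0), (26.178, 0.0, 0.018, 0.002, 0.0)]
('scene', 'wrist', 'top') [(91.491, -4.0, 0.018, -0.002, 0.0), (90.905, -2.0, 0.018, -0.002, 0.0), (90.677, -4.0, 0.018, 0.0, 0.0), (89.648, -2.0, 0.018, 0.0, 0.0)]
```

The silhouette fit puts the key at about -3°, 15–18 mm deep, which is where it should be with the screw on its stop. The hand is clear, so I hand in.

```bash
python3 -c "
from workcell import bot
print(bot.job_done())"
```

```text
the job is handed in; nothing more can be done
None
```

The job is handed in and no verdict came back: the screw was turned until its torque climbed from under about 1 Nm to 3.6 Nm, which I take as its hard stop; the key is let go and stands in the socket, an estimated 15–18 mm deep, with the gripper clear.

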